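# Slide the full filler pail home into its bay

### The arm

A 7-joint arm with a two-finger parallel gripper is mounted at the origin on a cart in front of the work surface, level with it; the furniture and walls round the work are solid. World frame = base frame: x ahead of the robot, y to its left, z up, the work surface at z = 0. Lengths are in mm, angles in degrees, forces in N, time in s.
With the tool pointing down it reaches from about 425 to 1025 mm from the base axis. Payload 3.6 kg.
Tool frame: the origin (TCP) lies at the very end of the fingers, on their centre line; the grasp point (between the pads) lies ctrl.tcp_to_grasp behind it (ctrl.tcp_to_grasp is the distance from the TCP to the grasp point, in mm); z points along the fingers, y is the line along which they close (so a half turn about z gives the same grasp; the last joint's range is limited). The gripper opens to 85 mm and grips with 20 to 120 N. Pads are 22 mm wide; open, the fingers measure 114 mm over their backs; the gripper's body (76 mm by 85 mm) begins 54 mm behind the grasp point. The pads swing forward as they close: fully open they stand 13 mm farther back than shut.
Start: joints at [-77.378, 33.873, 2.773, 92.16, -1.908, 54.013, -1.931], TCP at [223.785, 689.601, 231.302] pointing down, gripper open.
Joint ranges: [-153.93, 153.93], [-27.13, 128.08], [-72.61, 78.16], [10.71, 143.7], [-87.88, 267.88], [4.46, 118.87], [-176.78, 176.78]. Speed limits (degrees/s): [147.25, 147.25, 180, 180, 180, 180, 180].

### API

Orientations are given as [roll, pitch, yaw] about the fixed x, y, z axes, in that order (R = Rz(yaw) Ry(pitch) Rx(roll)).
In Python, from bench import status, imaging, ctrl gives the robot as it stands. The module is installed in compiled form; this text tells all that it offers.
- The arm moves only by the tool jog_arm, never from a script. Its argument "series" is a list of rows, each a list of 7 numbers: the shift along the tool's x, y, z normalised to -1 to 1, where 1 is 100 mm, then the turn, a rotation vector about the tool's x, y, z normalised to -1 to 1, where 1 is 90 degrees, then the closure, from 0 (fully open) to 1 (shut). In form: [[x, y, z, rx, ry, rz, jaw], ...]. A call has exactly 5 rows; each row is the pose to reach, as a shift and turn from the pose commanded when the call began, along the tool's axes at that moment; what a row does not reach only later rows make up. A row lasts 1/10 s, in which the tool goes at most 50 mm and 8.59 degrees, less where a joint would pass 70% of its speed; a pose out of reach is approached as far as the arm can. A call with a number of a shift or a turn outside -1 to 1 is refused whole. A call with a gripper value outside its range is refused whole. The fingers move at their own pace and stop on an object; "force" is the grip in N (left out, the last holds). Time passes only in rows, so rows that repeat a pose let the fingers close, or fill a call up. It gives the time, the measured TCP pose, the force, the opening and the grip force at its end, in the units of the state.
- status.observe(): the state, without advancing time (a new reading comes with each control period).
- imaging.read_camera(name): name is "side" or "top"; returns (picture, depth): 400x640x3 uint8, red, green, blue; 400x640 float32, mm along the optical axis (not along the pixel's ray), 0 where there is no reading.
- imaging.camera_info(name): a dict with "vfov" (degrees; the focal length in pixels is half the picture's height over the tangent of half this angle, whatever the lens; pixels are square), "cx", "cy" (the principal point, pixels), "origin" and "attitude" of the camera in the world. Camera axes: x right, y down, z forward; pixel columns grow to the right and rows downward; lengths in mm; the calibration is good to about 2 mm. A picture is of the moment at which its call begins. camera_info takes no time and is no camera call.
- ctrl.job_done(): hands the job in; it is judged then, once.
The state is a dict: "time": time; "joint_pos": joint angles; "joint_vel": joint speeds; "joint_efforts": joint torques, N m; "tcp_pos": TCP position; "orientation": TCP orientation; "contact_force": force on the tool from outside, world axes, zero at the start; "ft_torque": the same for the moment, N m; "gripper_width": finger opening in mm; "grip_force": force on a finger pad.
Only numpy, scipy, OpenCV 4.12 (cv2) and the standard library are available. Lean on these libraries where they do the work, as an engineer would, in place of code of your own. Each camera call takes 0.05 s, during which the arm holds its last target. There are 200 camera calls.

### The job

The full filler pail is heavy, with a putty tube lying loose on its lid. Push the pail low down, near its base, so that it slides upright across the trolley without rocking, into the mouth of the low angle-iron bay and fully home against the bay's end stop. Grasp and lift nothing, keep the tube on the lid, leave the tin, bottle and sanding block around the bay where they stand, and finish clear of everything.

Things in the scene. Friction and masses are not known exactly. Their poses are not given: they have to be found in the camera images.
- pail_center (a point): Centre of the full filler pail, on its axis, 79 mm above the trolley top (half-way up). Green and white, round, upright, 152 mm across, 158 mm high, flat lid, 0.8 to 1.15 kg, loose, on a grippy foot; slides if pushed low, tips if pushed in its upper part. It starts 190 to 250 mm out from its home place on the bay's open side, up to 55 mm to one side of the bay's centre line.
- pail: The same pail; origin on its underside, 9 mm from its axis toward its wire bail, which lies on its -x side: fixed, hanging down, standing out 20 mm from the wall 89 to 103 mm above the trolley top, facing the robot within about 35 degrees.
- tube_center (a point): Centre of the loose white and magenta putty tube, 122 x 40 x 20 mm, lying flat across the middle of the pail's lid.
- tube: The same tube; origin at the centre of its underside, y along its length.
- bay: Low U of steel angle iron fixed on the trolley. Origin on the trolley top where the pail's axis stands when the pail touches the end stop. x across, z up, y out of the mouth (robot's left +-0.15 rad): the pail goes in along -y. Stop face y=-76.5 mm; side rails' inner faces x=+-88 mm up to y=27, flaring to +-109 at y=66. Rails 32 mm high, 4 thick; foot flanges outside 26 wide, 4 high.
- tin: Bystander: navy paint tin, 72 mm across, 95 mm high, standing beyond the end stop. Origin at the centre of its underside.
- additive: Bystander: small bottle with red cap, 49 mm across, 111 mm high, standing beside the bay on the far side from the robot. Origin at the centre of its underside.
- block: Bystander: dark sanding block, 64 x 118 x 31 mm, lying beside the bay on the robot's side. Origin at the centre of its underside.

How it is judged:
By the outcome, as a careful person would: the job done as asked, in the order asked, and still so for the second after the job is handed in, with the robot touching nothing.
It also fails if it takes over 54 s, if anything falls off the work surface, if the arm or the gripper's body presses on something with over 40 N, if the wrist force passes 120 N, or if a joint passes its speed limit or range.

## Working session

There is one attempt and no reset: what is moved stays moved. The work goes in short steps, Python scripts to look and compute and a tool call to move; the robot and the scene stay as the last step left them, time stands still between calls to the robot, and variables do not carry over. Pictures are saved under pics/ and viewed, at most 10 in all, crops included, and the job is handed in when it is done.

Besides the shell and the picture viewer there is one more tool, called after "Emit:" as name([rows], argument=value, ...), one row to a line, values as JSON. jog_arm: Moves the arm, as the interface text tells. Its arguments: {"type":"object","properties":{"series":{"type":"array","items":{"type":"array","items":{"type":"number"}}},"force":{"type":"number"}},"required":["series"]}

```bash
mkdir -p pics; cat > h.py <<'E'
import numpy as np, cv2
from bench import status, imaging, ctrl
from scipy.spatial.transform import Rotation as R
def cam(n):
    i=imaging.camera_info(n); return i
E
python3 - <<'E'
from h import *
for n in("top","side"):
    p,d=imaging.read_camera(n); cv2.imwrite(f"pics/{n}0.png",p[...,::-1]); np.savez(f"{n}0.npz",p=p,d=d)
    print(imaging.camera_info(n))
s=status.observe();print(s, ctrl.tcp_to_grasp)
E
```

```text
{'vfov': 46.67796148162571, 'cx': 324.835370314908, 'cy': 193.99927557301206, 'origin': array([ 338.83920354,  -89.30199358, 1273.69422608]), 'attitude': array([-169.91857915,   -0.50253029,  -91.51774786])}
{'vfov': 42.77711113885654, 'cx': 312.5189750350649, 'cy': 196.02889746971653, 'origin': array([ 378.0839488 , -971.95376891,  788.80283747]), 'attitude': array([-125.36530787,    0.89990778,  -12.0934154 ])}
{'time': 0.1, 'joint_pos': array([-77.37731276,  33.92314885,   2.76834093,  92.22908086,
        -1.90916937,  54.01246433,  -1.93163227]), 'joint_vel': array([ 0.03679902, -0.07335942,  0.01705596, -0.1353946 , -0.02674734,
        0.02683066, -0.06322297]), 'joint_efforts': array([ 3.74825569e-03, -5.49998975e+01,  1.55349847e+00, -1.98822552e+01,
        9.80023557e-03,  3.88923319e-03,  2.34662372e-05]), 'tcp_pos': array([223.55654193, 688.88325114, 230.22170234]), 'orientation': array([-1.79881613e+02,  6.16590546e-03,  1.62022683e+02]), 'contact_force': array([ 0.19872634, -0.11000617,  0.02891574]), 'ft_torque': array([-0.03838253,  0.05367605, -0.01428088]), 'grip_force': 0.0, 'gripper_width': 85.443727453826} 18.700000000000003
```

View pics/top0.png

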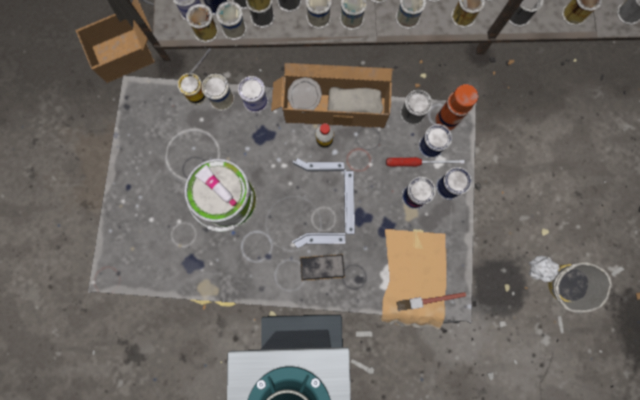

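View pics/side0.png

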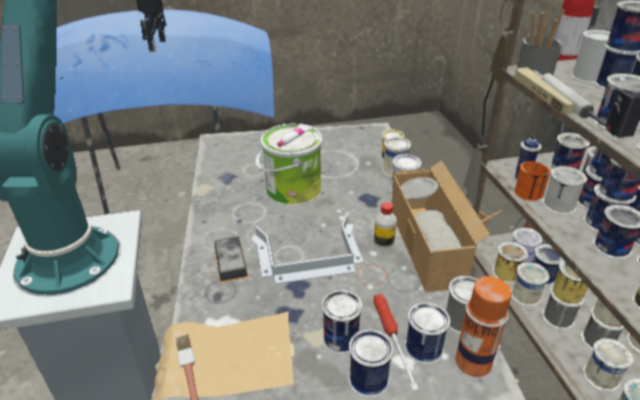

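The top view shows the pail at about (218,193), the U-bay with its stop at (349,202), rails at rows 165 and 240, the bottle at (325,135), the block at (322,267) and the tin at (420,191). The side view agrees, with the pail at (292,163) and the bay around (307,250). Next I'll turn these into world points.

```bash
cat >> h.py <<'E'
def axes(n):
    i=cam(n); f=200/np.tan(np.radians(i['vfov']/2))
    return f,i['cx'],i['cy'],np.array(i['origin']),R.from_euler('xyz',i['attitude'],degrees=True).as_matrix()
def cloud(n,d):
    f,cx,cy,o,M=axes(n); v,u=np.mgrid[0:400,0:640]
    P=np.stack([(u-cx)/f*d,(v-cy)/f*d,d],-1)@M.T+o
    P[d<=0]=np.nan; return P
def ray(n,uv,z):
    f,cx,cy,o,M=axes(n); uv=np.atleast_2d(uv).astype(float)
    D=np.c_[(uv[:,0]-cx)/f,(uv[:,1]-cy)/f,np.ones(len(uv))]@M.T
    return o+D*((z-o[2])/D[:,2])[:,None]
def circ(xy):
    from scipy.optimize import least_squares
    r=least_squares(lambda p:np.hypot(*(xy-p[:2]).T)-p[2],[*xy.mean(0),70],loss='soft_l1',f_scale=3); return r.x
E
python3 - <<'E'
from h import *
for n in("top","side"):
    z=np.load(n+"0.npz");p,d=z['p'],z['d'];P=cloud(n,d);Z=P[...,2];h=cv2.cvtColor(p,cv2.COLOR_RGB2HSV).astype(int)
    box=(P[...,0]>300)&(P[...,0]<800)&(P[...,1]>-300)&(P[...,1]<420)
    print(n,"table",np.nanmedian(Z[box&(Z<15)&(Z>-15)]))
    g=box&(Z>60)
    m=box&(h[...,0]>35)&(h[...,0]<75)&(h[...,1]>110)&(Z>130)
    print(" green top z",np.nanpercentile(Z[m],[10,50,90,98]),m.sum(),"circ",circ(P[m][:,:2]))
    lid=box&(Z>148)&(Z<175)&(np.abs(P[...,1]-200)<150)
    print(" lid n",lid.sum(),P[lid].mean(0), np.nanpercentile(P[lid],[1,99],0))
    t=box&(h[...,0]>145)&(h[...,0]<175)&(h[...,1]>90)&(Z>150); print(" magenta",t.sum(),P[t].mean(0) if t.any() else '')
    rl=box&(Z>20)&(Z<40)
    nn,lab,st,c=cv2.connectedComponentsWithStats(rl.astype(np.uint8))
    for k in range(1,nn):
        if st[k,4]>25:
            q=P[lab==k]; r=cv2.minAreaRect(q[:,:2].astype(np.float32)); print("  low",st[k,4],np.round(np.nanmedian(q,0)),np.round(r[0]),np.round(r[1]),round(r[2],1))
    nn,lab,st,c=cv2.connectedComponentsWithStats((box&(Z>70)).astype(np.uint8))
    for k in range(1,nn):
        if st[k,4]>60: q=P[lab==k]; print("  tall",st[k,4],np.round(q.mean(0)),np.round(np.percentile(q,98,axis=0)),np.round(np.percentile(q,2,axis=0)))
E
python3 -c "
import cv2
a=cv2.imread('pics/top0.png')[120:300,170:370];cv2.imwrite('pics/c1.png',cv2.resize(a,None,fx=3.3,fy=3.3,interpolation=2)[:590,:660])"
```

```text
top table 0.684165940286448
 green top z [151.3276721  154.13395852 156.7644071  158.27295796] 311 circ [555.65995847 161.10178632  67.2572195 ]
 lid n 2880 [554.66675743 161.56860784 157.64423828] [[482.17333324  87.60726607 150.14476468]
 [628.27963356 234.29137917 174.36193748]]
 magenta 125 [558.12832304 154.62842729 175.58172628]
  low 232 [ 764. -134.   30.] [ 765. -139.] [283.   7.] 85.5
  low 32 [ 700. -109.   30.] [ 704. -108.] [45. 16.] 88.8
  low 63 [ 649. -290.   25.] [ 649. -289.] [23. 22.] 0.3
  low 341 [ 594. -117.   32.] [545. -89.] [146. 224.] 89.3
  low 29 [516.  99.  30.] [515. 101.] [ 5. 53.] 57.0
  low 933 [365. -93.  30.] [366. -92.] [ 58. 114.] 2.8
  tall 1582 [ 777. -143.   95.] [799.  18. 118.] [ 756. -279.   72.]
  tall 244 [ 716. -108.   92.] [737. -86. 116.] [ 699. -129.   72.]
  tall 3610 [548. 157. 153.] [625. 231. 179.] [469.  87.  91.]
side table 1.4536085472747118
 green top z [132.37265028 140.24184479 155.09300994 156.90754285] 259 circ [554.98136444 155.46285809  72.28550757]
 lid n 1488 [551.95324921 146.17551494 158.0936839 ] [[479.8251418   79.66175342 149.12730209]
 [625.89727513 232.732813   174.69142684]]
 magenta 46 [553.52217931 140.00164909 175.54534617]
  low 352 [542.  93.  30.] [542. 114.] [ 70. 148.] 75.1
  low 440 [ 764. -240.   30.] [ 763. -158.] [ 47. 269.] 5.7
  low 719 [ 538. -164.   30.] [541. -95.] [151. 225.] 88.7
  low 141 [ 711. -131.   30.] [ 713. -126.] [23. 47.] 65.9
  low 946 [ 363. -107.   31.] [364. -98.] [ 58. 117.] 2.6
  low 59 [ 646. -293.   26.] [ 649. -292.] [16. 25.] 88.4
  tall 3196 [546. 124. 135.] [622. 224. 178.] [473.  80.  74.]
  tall 2026 [ 775. -178.   96.] [799.  -2. 118.] [ 754. -288.   72.]
  tall 371 [ 716. -121.   91.] [ 738. -102.  114.] [ 698. -135.   71.]
```

View pics/c1.png

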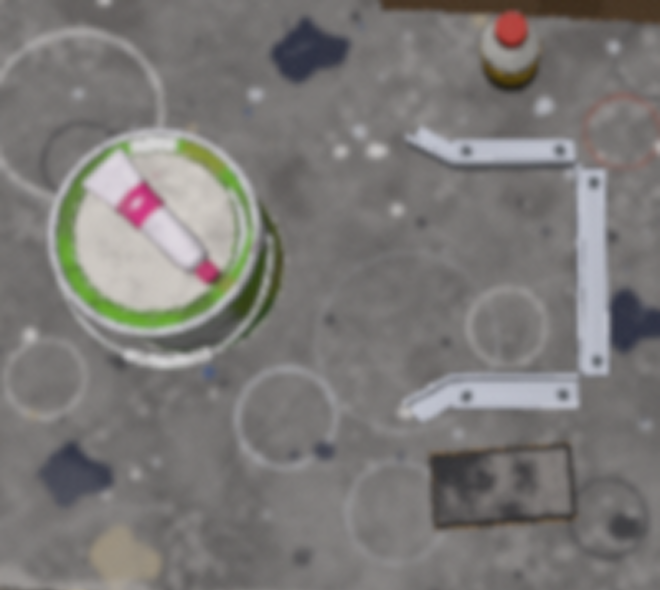

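The crop shows the pail lid centred at about crop (155,232) with the tube across it. The bail faces the robot, slightly to the right. The bay rails are at crop rows ~155 and ~385 and the stop at column ~580.

```bash
python3 - <<'E'
from h import *
for n in("top","side"):
    z=np.load(n+"0.npz");p,d=z['p'],z['d'];P=cloud(n,d)
    q=P[(P[...,2]>24)&(P[...,2]<42)&(P[...,0]>400)&(P[...,0]<670)&(P[...,1]<30)&(P[...,1]>-230)]
    def line(a,lab):
        (vx,vy,x,y)=cv2.fitLine(a[:,:2].astype(np.float32),cv2.DIST_HUBER,0,.01,.01).ravel(); print(n,lab,len(a),"pt",round(x,1),round(y,1),"dir",round(np.degrees(np.arctan2(vy,vx)),1), np.round(a.min(0)),np.round(a.max(0)))
    for lab,m in (("near",(q[:,0]<480)&(q[:,1]<-60)&(q[:,1]>-150)),("far",(q[:,0]>610)&(q[:,1]<-60)&(q[:,1]>-150)),("stop",(q[:,1]<-160)&(q[:,0]>475)&(q[:,0]<610))):
        if m.sum()>5: line(q[m],lab)
    h=cv2.cvtColor(p,cv2.COLOR_RGB2HSV).astype(int)
    # tube: above lid
    t=(P[...,2]>166)&(P[...,2]<190)&(P[...,0]>450)&(P[...,0]<650)&(P[...,1]>60)&(P[...,1]<260)
    print(" tube",t.sum(),P[t].mean(0), cv2.minAreaRect(P[t][:,:2].astype(np.float32)))
    # bail: bright points at z 85-108 just robot side
    for lo,hi in((20,60),(60,85),(85,108)):
        b=(P[...,2]>lo)&(P[...,2]<hi)&(np.hypot(P[...,0]-555,P[...,1]-161)<115)
        if b.any(): 
            a=P[b][:,:2]-[555,161]; r=np.hypot(*a.T); ang=np.degrees(np.arctan2(a[:,1],a[:,0])); o=r>84
            print(" h",lo,hi,b.sum(),"r",np.round(np.percentile(r,[2,50,98])),"bail ang",np.round(np.percentile(ang[o]%360,[0,50,100])) if o.any() else '')
    lid=(np.abs(P[...,2]-158)<5)&(P[...,0]>450)&(P[...,0]<650)&(P[...,1]>60)&(P[...,1]<260)
    print(" lid circle", cv2.minEnclosingCircle(P[lid][:,:2].astype(np.float32)), cv2.minAreaRect(P[lid][:,:2].astype(np.float32)))
E
```

```text
top near 40 pt 452.8 -109.3 dir 88.5 [ 451. -149.   24.] [454. -61.  38.]
top far 72 pt 632.4 -117.0 dir 89.0 [ 630. -150.   25.] [637. -62.  39.]
top stop 37 pt 561.6 -161.6 dir -0.4 [ 476. -163.   27.] [ 608. -160.   36.]
 tube 555 [564.50889595 160.659379   174.60985566] ((558.1124267578125, 160.25906372070312), (124.23199462890625, 36.94063186645508), 39.222904205322266)
 h 20 60 128 r [73. 74. 75.] bail ang 
 h 60 85 77 r [73. 74. 75.] bail ang 
 h 85 108 221 r [73. 87. 94.] bail ang [135. 180. 225.]
 lid circle ((555.5310668945312, 161.450927734375), 78.2613525390625) ((555.5931396484375, 161.30418395996094), (155.59762573242188, 152.86959838867188), 87.21820068359375)
side near 55 pt 451.1 -106.1 dir 89.3 [ 449. -149.   26.] [454. -60.  37.]
side far 74 pt 630.3 -106.9 dir 89.0 [ 628. -150.   24.] [634. -61.  36.]
side stop 251 pt 543.0 -165.4 dir -1.3 [ 476. -170.   24.] [ 609. -160.   37.]
 tube 296 [558.31792023 145.53328681 174.62559754] ((561.9415283203125, 148.11404418945312), (123.21241760253906, 38.205780029296875), 49.408390045166016)
 h 20 60 701 r [73. 77. 81.] bail ang [256. 256. 256.]
 h 60 85 451 r [73. 77. 81.] bail ang 
 h 85 108 506 r [74. 78. 96.] bail ang [147. 187. 226.]
 lid circle ((553.4050903320312, 157.24063110351562), 81.81108856201172) ((554.421142578125, 157.36331176757812), (161.8542022705078, 152.6810302734375), 82.48638916015625)
```

```bash
cat >> h.py <<'E'
def go(xyz,yaw,tilt):
    s=status.observe(); M=R.from_euler('xyz',s['orientation'],degrees=True)
    T=R.from_euler('xyz',[180,0,yaw],degrees=True)*R.from_euler('y',-tilt,degrees=True)
    print("t",s['time'],np.round(s['tcp_pos'],1),np.round(s['orientation'],1),"F",np.round(s['contact_force'],1),"w",round(s['gripper_width'],1))
    print("shift",np.round(M.inv().apply(np.array(xyz)-s['tcp_pos'])/100,3),"turn",np.round((M.inv()*T).as_rotvec(degrees=True)/90,3))
E
python3 -c "
from h import *
go((563,340,200),87,40)"
```

```text
t 0.1 [223.6 688.9 230.2] [-179.9    0.   162. ] F [ 0.2 -0.1  0. ] w 85.4
shift [-4.305 -2.27   0.307] turn [ 0.289 -0.377  0.798]
```

Emit:
jog_arm([
  [-0.2, -0.1, 0, 0.03, -0.04, 0.08, 0.35],
  [-0.4, -0.2, 0, 0.06, -0.08, 0.16, 0.35],
  [-0.6, -0.3, 0, 0.09, -0.12, 0.24, 0.35],
  [-0.8, -0.4, 0, 0.12, -0.16, 0.32, 0.35],
  [-1, -0.5, 0, 0.145, -0.19, 0.4, 0.35],
])

```text
time: 0.6
tcp_pos: [302.3, 611.2, 230.7]
orientation: [-172.7, 20.1, 126.7]
contact_force: [-0.1, -0.2, -0.7]
gripper_width: 55.1
grip_force: 0.0
```

```bash
python3 -c "
from h import *
go((563,340,200),87,40)"
```

```text
t 0.6 [302.3 611.2 230.7] [-172.7   20.1  126.7] F [-0.1 -0.2 -0.7] w 55.1
shift [-3.401  0.662  1.498] turn [ 0.144 -0.187  0.396]
```

Emit:
jog_arm([
  [-0.2, 0.04, 0.08, 0.03, -0.04, 0.08, 0.35],
  [-0.4, 0.08, 0.16, 0.06, -0.08, 0.16, 0.35],
  [-0.6, 0.12, 0.24, 0.09, -0.12, 0.24, 0.35],
  [-0.8, 0.16, 0.32, 0.12, -0.16, 0.32, 0.35],
  [-1, 0.2, 0.4, 0.145, -0.19, 0.395, 0.35],
])

```text
time: 1.1
tcp_pos: [379.7, 533.6, 224.4]
orientation: [-180.0, 40.3, 87.0]
contact_force: [0.4, -0.2, 0.2]
gripper_width: 55.4
grip_force: 0.0
```

```bash
python3 -c "
from h import *
go((563,340,200),87,40)"
```

```text
t 1.1 [379.7 533.6 224.4] [-180.    40.3   87. ] F [ 0.4 -0.2  0.2] w 55.4
shift [-1.244  1.931  1.375] turn [0.    0.003 0.   ]
```

Emit:
jog_arm([
  [-0.12, 0.19, 0.13, 0, 0, 0, 0.35],
  [-0.25, 0.38, 0.27, 0, 0, 0, 0.35],
  [-0.37, 0.57, 0.41, 0, 0, 0, 0.35],
  [-0.5, 0.76, 0.55, 0, 0, 0, 0.35],
  [-0.62, 0.96, 0.69, 0, 0, 0, 0.35],
])

```text
time: 1.6
tcp_pos: [473.0, 434.9, 213.4]
orientation: [-179.9, 40.1, 87.2]
contact_force: [0.6, -0.2, -0.3]
gripper_width: 55.5
grip_force: 0.0
```

Emit:
jog_arm([
  [-0.12, 0.19, 0.13, 0, 0, 0, 0.35],
  [-0.25, 0.38, 0.27, 0, 0, 0, 0.35],
  [-0.37, 0.57, 0.41, 0, 0, 0, 0.35],
  [-0.5, 0.76, 0.55, 0, 0, 0, 0.35],
  [-0.62, 0.96, 0.69, 0, 0, 0, 0.35],
])

```text
time: 2.1
tcp_pos: [564.5, 338.8, 199.8]
orientation: [-179.9, 40.1, 87.2]
contact_force: [0.2, 0.8, 0.3]
gripper_width: 55.5
grip_force: 0.0
```

```bash
python3 - <<'E'
from h import *
go((561,290,80),87,40)
go((559.5,260,12),87,40)
p,d=imaging.read_camera("side");cv2.imwrite("pics/s2.png",cv2.resize(p[20:280,150:500,::-1],None,fx=2,fy=2))
E
```

```text
t 2.1 [564.5 338.8 199.8] [-179.9   40.1   87.2] F [0.2 0.8 0.3] w 55.5
shift [ 0.398 -0.01   1.231] turn [0.001 0.001 0.002]
t 2.1 [564.5 338.8 199.8] [-179.9   40.1   87.2] F [0.2 0.8 0.3] w 55.5
shift [ 0.607 -0.01   1.945] turn [0.001 0.001 0.002]
```

View pics/s2.png

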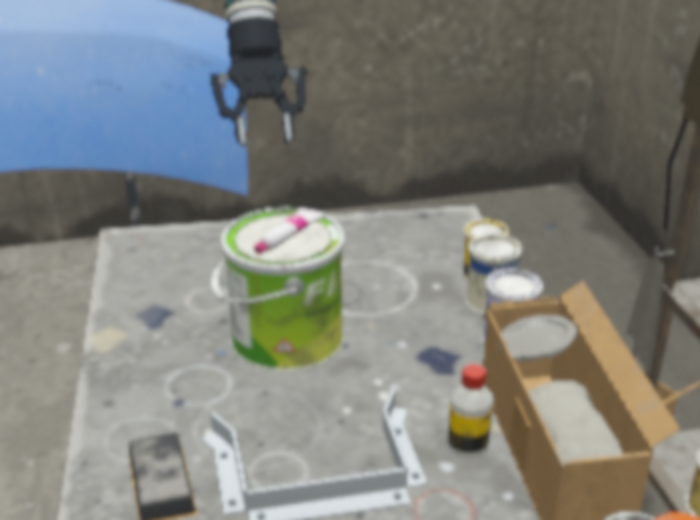

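The picture shows the gripper behind the pail at about (262,80), pointing at it, with the path down clear. The tube is still on the lid at (285,232).

Emit:
jog_arm([
  [0.07, 0, 0.18, 0, 0, 0, 0.35],
  [0.14, 0, 0.36, 0, 0, 0, 0.35],
  [0.21, 0, 0.54, 0, 0, 0, 0.35],
  [0.28, 0, 0.73, 0, 0, 0, 0.35],
  [0.35, 0, 0.92, 0, 0, 0, 0.35],
])

```text
time: 2.65
tcp_pos: [562.0, 307.3, 106.2]
orientation: [-179.9, 40.1, 87.2]
contact_force: [-0.7, 0.3, -0.3]
gripper_width: 55.8
grip_force: 0.0
```

Emit:
jog_arm([
  [0.08, 0, 0.22, 0, 0, 0, 0.35],
  [0.17, 0, 0.44, 0, 0, 0, 0.35],
  [0.24, 0, 0.65, 0, 0, 0, 0.35],
  [0.31, 0, 0.8, 0, 0, 0, 0.35],
  [0.35, 0, 0.89, 0, 0, 0, 0.35],
])

```text
time: 3.15
tcp_pos: [559.7, 276.4, 15.1]
orientation: [-179.9, 40.2, 87.3]
contact_force: [-0.0, -0.3, 0.7]
gripper_width: 55.4
grip_force: 0.0
```

```bash
python3 - <<'E'
from h import *
go((559.5,250,11),87,40)
p,d=imaging.read_camera("top");cv2.imwrite("pics/t2.png",cv2.resize(p[100:300,60:360,::-1],None,fx=2.5,fy=2.5))
p,d=imaging.read_camera("side");cv2.imwrite("pics/s3.png",cv2.resize(p[80:280,200:400,::-1],None,fx=2.5,fy=2.5))
E
```

```text
t 3.15 [559.7 276.4  15.1] [-179.9   40.2   87.3] F [-0.  -0.3  0.7] w 55.4
shift [-0.176  0.011  0.202] turn [0.    0.002 0.002]
```

View pics/t2.png

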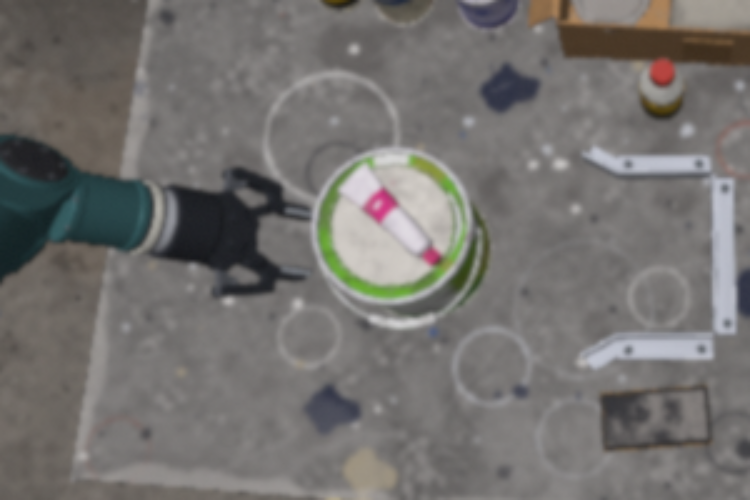

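The fingers straddle the pail's base line at about (300,240), with the bay mouth straight across. The approach is aligned, so I start the slow push.

Emit:
jog_arm([
  [-0.035, 0, 0.04, 0, 0, 0, 0.35],
  [-0.07, 0, 0.08, 0, 0, 0, 0.35],
  [-0.105, 0, 0.12, 0, 0, 0, 0.35],
  [-0.14, 0, 0.155, 0, 0, 0, 0.35],
  [-0.17, 0, 0.184, 0, 0, 0, 0.35],
])

```text
time: 3.75
tcp_pos: [558.8, 252.0, 13.8]
orientation: [-180.0, 40.1, 87.2]
contact_force: [-0.0, -0.5, 0.2]
gripper_width: 55.8
grip_force: 0.0
```

Emit:
jog_arm([
  [-0.03, 0, 0.025, 0, 0, 0, 0.35],
  [-0.06, 0, 0.05, 0, 0, 0, 0.35],
  [-0.09, 0, 0.076, 0, 0, 0, 0.35],
  [-0.12, 0, 0.101, 0, 0, 0, 0.35],
  [-0.15, 0, 0.126, 0, 0, 0, 0.35],
])

```text
time: 4.25
tcp_pos: [557.9, 233.2, 13.3]
orientation: [-180.0, 40.1, 87.2]
contact_force: [-0.2, 6.5, 2.3]
gripper_width: 55.2
grip_force: 3.6
```

```bash
cat >> h.py <<'E'
def pail():
    p,d=imaging.read_camera("top");P=cloud("top",d)
    Z=P[...,2]; b=(P[...,0]>440)&(P[...,0]<670)&(P[...,1]>-200)&(P[...,1]<260)
    l=b&(np.abs(Z-158)<5); c,_=cv2.minEnclosingCircle(P[l][:,:2].astype(np.float32)); q=P[l]
    A=np.c_[q[:,:2]-q[:,:2].mean(0),np.ones(len(q))]; a=np.linalg.lstsq(A,q[:,2],rcond=None)[0]
    t=b&(Z>167)&(Z<190)
    print("pail",np.round(c,1),"mid",np.round((np.percentile(q,.5,axis=0)+np.percentile(q,99.5,axis=0))[:2]/2,1),"lid slope deg",np.round(np.degrees(a[:2]),1),"z",round(a[2],1),"tube rect",np.round(cv2.minAreaRect(P[t][:,:2].astype(np.float32))[0]),t.sum())
    return p
E
python3 - <<'E'
from h import *
p=pail(); go((558,230,12),87,40)
E
```

```text
pail [555.9 161.3] mid [555.5 160.9] lid slope deg [-0.   0.1] z 156.6 tube rect [560. 157.] 539
t 4.3 [558.  233.5  13.3] [180.   40.   87.2] F [-0.7  2.4  0.2] w 55.5
shift [-0.019  0.002  0.032] turn [0.001 0.    0.001]
```

Emit:
jog_arm([
  [-0.03, 0, 0.026, 0, 0, 0, 0.35],
  [-0.06, 0, 0.052, 0, 0, 0, 0.35],
  [-0.09, 0, 0.077, 0, 0, 0, 0.35],
  [-0.12, 0, 0.102, 0, 0, 0, 0.35],
  [-0.15, 0, 0.127, 0, 0, 0, 0.35],
])

```text
time: 4.8
tcp_pos: [558.5, 221.3, 12.7]
orientation: [179.8, 39.5, 87.4]
contact_force: [-0.2, 11.8, 5.6]
gripper_width: 55.9
grip_force: 6.3
```

```bash
python3 - <<'E'
from h import *
p=pail(); go((557,190,12),87,40)
E
```

```text
pail [556.4 149.9] mid [556.5 149.2] lid slope deg [ 0.1 -0. ] z 156.6 tube rect [564. 143.] 536
t 4.85 [558.4 219.8  12.8] [179.8  39.5  87.4] F [0.4 8.  1.5] w 55.1
shift [-0.225 -0.001  0.197] turn [ 0.005 -0.005  0.003]
```

Emit:
jog_arm([
  [-0.04, 0, 0.034, 0, 0, 0, 0.35],
  [-0.085, 0, 0.072, 0, 0, 0, 0.35],
  [-0.13, 0, 0.11, 0, 0, 0, 0.35],
  [-0.18, -0.005, 0.152, 0, 0, 0, 0.35],
  [-0.23, -0.01, 0.194, 0, 0, 0, 0.35],
])

```text
time: 5.35
tcp_pos: [557.4, 190.7, 12.5]
orientation: [179.7, 39.5, 87.4]
contact_force: [1.0, 10.6, 4.8]
gripper_width: 55.8
grip_force: 6.0
```

Emit:
jog_arm([
  [-0.05, 0, 0.042, 0, 0, 0, 0.35],
  [-0.1, 0, 0.084, 0, 0, 0, 0.35],
  [-0.14, 0, 0.118, 0, 0, 0, 0.35],
  [-0.185, -0.005, 0.155, 0, 0, 0, 0.35],
  [-0.23, -0.01, 0.193, 0, 0, 0, 0.35],
])

```text
time: 5.85
tcp_pos: [555.3, 160.6, 12.5]
orientation: [179.6, 39.5, 87.4]
contact_force: [1.4, 10.8, 4.3]
gripper_width: 55.4
grip_force: 6.1
```

```bash
python3 - <<'E'
from h import *
p=pail(); go((551,100,12),87,40)
E
```

```text
pail [557.7 137.3] mid [554.6 135.4] lid slope deg [0.  0.3] z 156.6 tube rect [572. 146.] 675
t 5.9 [554.7 158.5  12.8] [179.7  39.6  87.4] F [ 1.5  6.2 -0.2] w 55.2
shift [-0.447 -0.012  0.38 ] turn [ 0.006 -0.004  0.003]
```

Emit:
jog_arm([
  [-0.04, 0, 0.034, 0, 0, 0, 0.35],
  [-0.085, 0, 0.072, 0, 0, 0, 0.35],
  [-0.13, -0.005, 0.11, 0, 0, 0, 0.35],
  [-0.18, -0.01, 0.152, 0, 0, 0, 0.35],
  [-0.23, -0.01, 0.194, 0, 0, 0, 0.35],
])

```text
time: 6.4
tcp_pos: [553.1, 130.6, 12.5]
orientation: [179.6, 39.5, 87.5]
contact_force: [0.8, 12.2, 5.3]
gripper_width: 55.9
grip_force: 6.3
```

Emit:
jog_arm([
  [-0.05, 0, 0.042, 0, 0, 0, 0.35],
  [-0.1, 0, 0.084, 0, 0, 0, 0.35],
  [-0.14, 0, 0.118, 0, 0, 0, 0.35],
  [-0.185, -0.005, 0.155, 0, 0, 0, 0.35],
  [-0.23, -0.01, 0.193, 0, 0, 0, 0.35],
])

```text
time: 6.9
tcp_pos: [551.0, 100.5, 12.5]
orientation: [179.6, 39.5, 87.4]
contact_force: [1.4, 12.0, 5.4]
gripper_width: 55.5
grip_force: 6.4
```

```bash
sed -i "s/(P\[...,1\]<260)/(P[...,1]<status.observe()['tcp_pos'][1]+6)/" h.py; python3 - <<'E'
from h import *
p=pail(); go((542,-10,12),87,40)
cv2.imwrite("pics/t3.png",cv2.resize(p[100:300,100:400,::-1],None,fx=2.5,fy=2.5))
E
```

```text
pail [550.7  29.1] mid [550.1  28.1] lid slope deg [-0.1 -0.1] z 156.5 tube rect [555.  24.] 539
t 6.95 [550.3  98.5  12.8] [179.7  39.6  87.4] F [ 1.6  5.7 -0.2] w 55.3
shift [-0.833 -0.038  0.7  ] turn [ 0.006 -0.004  0.003]
```

View pics/t3.png

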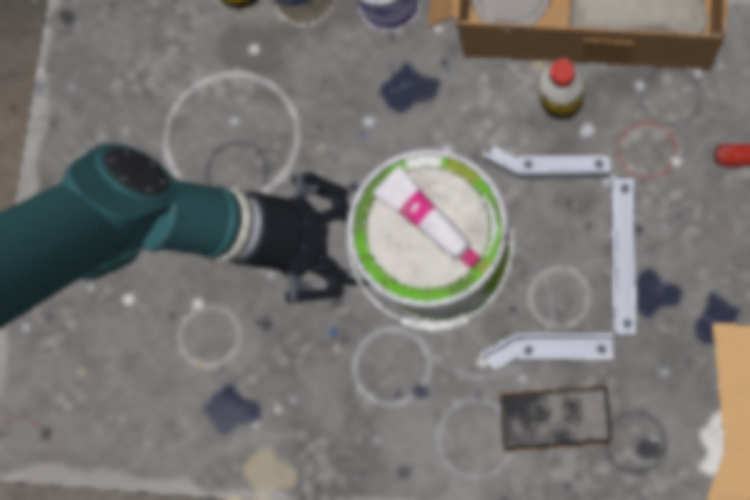

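The pail is upright with the tube centred on the lid at about (430,215). It is entering straight between the rails, so I keep going.

Emit:
jog_arm([
  [-0.04, 0, 0.034, 0, 0, 0, 0.35],
  [-0.085, 0, 0.072, 0, 0, 0, 0.35],
  [-0.13, -0.005, 0.11, 0, 0, 0, 0.35],
  [-0.18, -0.01, 0.152, 0, 0, 0, 0.35],
  [-0.23, -0.01, 0.194, 0, 0, 0, 0.35],
])

```text
time: 7.45
tcp_pos: [548.8, 70.5, 12.4]
orientation: [179.6, 39.5, 87.5]
contact_force: [0.7, 13.0, 6.5]
gripper_width: 55.7
grip_force: 6.6
```

Emit:
jog_arm([
  [-0.05, 0, 0.042, 0, 0, 0, 0.35],
  [-0.1, 0, 0.084, 0, 0, 0, 0.35],
  [-0.14, 0, 0.118, 0, 0, 0, 0.35],
  [-0.185, -0.005, 0.155, 0, 0, 0, 0.35],
  [-0.23, -0.01, 0.193, 0, 0, 0, 0.35],
])

```text
time: 7.95
tcp_pos: [546.6, 40.2, 12.4]
orientation: [179.6, 39.6, 87.5]
contact_force: [1.0, 12.7, 5.8]
gripper_width: 55.5
grip_force: 6.7
```

```bash
python3 - <<'E'
from h import *
p=pail(); go((542,-15,12),87,40)
E
```

```text
pail [546.2 -31.1] mid [545.5 -31.6] lid slope deg [-0.1  0. ] z 156.5 tube rect [554. -39.] 546
t 8.0 [545.8  38.3  12.7] [179.7  39.7  87.4] F [ 2.5  5.5 -0.8] w 55.5
shift [-0.406 -0.016  0.347] turn [ 0.007 -0.004  0.003]
```

Emit:
jog_arm([
  [-0.04, 0, 0.034, 0, 0, 0, 0.35],
  [-0.085, 0, 0.072, 0, 0, 0, 0.35],
  [-0.13, -0.005, 0.11, 0, 0, 0, 0.35],
  [-0.17, -0.005, 0.143, 0, 0, 0, 0.35],
  [-0.2, -0.005, 0.168, 0, 0, 0, 0.35],
])

```text
time: 8.5
tcp_pos: [544.3, 13.0, 12.4]
orientation: [179.7, 39.6, 87.4]
contact_force: [1.5, 10.9, 4.1]
gripper_width: 55.4
grip_force: 6.0
```

Emit:
jog_arm([
  [-0.03, 0, 0.025, 0, 0, 0, 0.35],
  [-0.06, 0, 0.05, 0, 0, 0, 0.35],
  [-0.09, 0, 0.076, 0, 0, 0, 0.35],
  [-0.11, 0, 0.092, 0, 0, 0, 0.35],
  [-0.13, -0.005, 0.109, 0, 0, 0, 0.35],
])

```text
time: 9.0
tcp_pos: [543.1, -3.8, 12.4]
orientation: [179.6, 39.6, 87.4]
contact_force: [2.1, 12.2, 5.2]
gripper_width: 55.6
grip_force: 6.4
```

```bash
python3 - <<'E'
from h import *
p=pail(); go((542,-15,12),87,40)
E
```

```text
pail [542.7 -74.8] mid [541.9 -74.8] lid slope deg [0.1 0.1] z 156.5 tube rect [545. -76.] 540
t 9.05 [542.9  -4.4  12.5] [179.7  39.7  87.4] F [2.2 7.8 2.3] w 55.5
shift [-0.079 -0.005  0.072] turn [ 0.007 -0.004  0.004]
```

~10 mm to go: small steps, watching the force.

Emit:
jog_arm([
  [-0.013, 0, 0.011, 0, 0, 0, 0.35],
  [-0.026, 0, 0.022, 0, 0, 0, 0.35],
  [-0.04, 0, 0.034, 0, 0, 0, 0.35],
  [-0.053, 0, 0.045, 0, 0, 0, 0.35],
  [-0.066, 0, 0.056, 0, 0, 0, 0.35],
])

```text
time: 9.55
tcp_pos: [542.7, -11.3, 12.2]
orientation: [179.6, 39.6, 87.5]
contact_force: [0.8, 18.6, 8.1]
gripper_width: 55.4
grip_force: 9.5
```

Emit:
jog_arm([
  [-0.008, 0, 0.007, 0, 0, 0, 0.35],
  [-0.015, 0, 0.013, 0, 0, 0, 0.35],
  [-0.021, 0, 0.018, 0, 0, 0, 0.35],
  [-0.025, 0, 0.021, 0, 0, 0, 0.35],
  [-0.025, 0, 0.021, 0, 0, 0, 0.35],
])

```text
time: 10.05
tcp_pos: [542.9, -11.5, 11.5]
orientation: [179.6, 39.4, 87.6]
contact_force: [-2.5, 22.6, 11.6]
gripper_width: 55.5
grip_force: 12.0
```

```bash
python3 - <<'E'
from h import *
p=pail(); go((542,-15,12),87,40)
E
```

```text
pail [542.2 -82.4] mid [541.8 -82.6] lid slope deg [-0.  0.] z 156.5 tube rect [548. -89.] 546
t 10.1 [542.9 -11.5  11.5] [179.6  39.4  87.6] F [-0.5 22.5 11.6] w 55.6
shift [-0.03  -0.008  0.019] turn [ 0.008 -0.007  0.005]
```

Emit:
jog_arm([
  [-0.006, 0, 0.005, 0, 0, 0, 0.35],
  [-0.012, 0, 0.01, 0, 0, 0, 0.35],
  [-0.015, 0, 0.013, 0, 0, 0, 0.35],
  [-0.015, 0, 0.013, 0, 0, 0, 0.35],
  [-0.015, 0, 0.013, 0, 0, 0, 0.35],
])

```text
time: 10.6
tcp_pos: [543.0, -11.7, 11.4]
orientation: [179.6, 39.3, 87.6]
contact_force: [-2.8, 28.0, 16.3]
gripper_width: 55.9
grip_force: 14.7
```

```bash
python3 - <<'E'
from h import *
p=pail(); go((542,-15,12),87,40)
cv2.imwrite("pics/t4.png",cv2.resize(p[100:300,170:420,::-1],None,fx=3,fy=3))
E
```

```text
pail [542.2 -82.5] mid [542.2 -82.7] lid slope deg [-0.  0.] z 156.5 tube rect [547. -87.] 539
t 10.65 [543.  -11.7  11.4] [179.6  39.3  87.6] F [-3.5 27.5 17.7] w 55.5
shift [-0.029 -0.009  0.016] turn [ 0.009 -0.008  0.005]
```

View pics/t4.png

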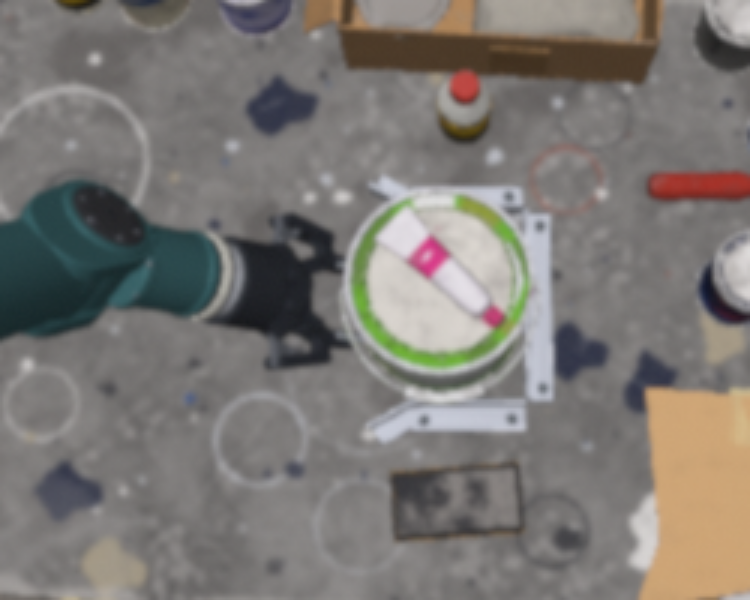

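The pail is home against the stop: the lid is at about (435,280), the stop flange at column 540, and the pushing force is rising with no motion. The tube is on the lid and the bystanders are untouched. I back straight off now.

Emit:
jog_arm([
  [0.03, 0, -0.03, 0, 0, 0, 0.35],
  [0.08, 0, -0.07, 0, 0, 0, 0.35],
  [0.15, 0, -0.13, 0, 0, 0, 0.35],
  [0.25, 0, -0.215, 0, 0, 0, 0.35],
  [0.38, 0, -0.33, 0, 0, 0, 0.35],
])

```text
time: 11.15
tcp_pos: [539.8, 26.2, 14.7]
orientation: [-179.9, 40.3, 87.1]
contact_force: [0.6, 0.4, -0.3]
gripper_width: 55.7
grip_force: 0.0
```

Emit:
jog_arm([
  [0.12, 0, -0.12, 0, 0, 0, 0.35],
  [0.25, 0, -0.3, 0, 0, 0, 0.35],
  [0.35, 0, -0.5, 0, 0, 0, 0.35],
  [0.42, 0, -0.65, 0, 0, 0, 0.35],
  [0.45, 0, -0.7, 0, 0, 0, 0.35],
])

```text
time: 11.65
tcp_pos: [545.4, 109.9, 38.9]
orientation: [180.0, 40.0, 87.4]
contact_force: [0.1, 1.3, -0.4]
gripper_width: 55.6
grip_force: 0.0
```

Emit:
jog_arm([
  [0, 0, 0, 0, 0, 0, 0.35],
  [0, 0, 0, 0, 0, 0, 0.35],
  [0, 0, 0, 0, 0, 0, 0.35],
  [0, 0, 0, 0, 0, 0, 0.35],
  [0, 0, 0, 0, 0, 0, 0.35],
])

```text
time: 12.15
tcp_pos: [544.3, 105.5, 38.8]
orientation: [-179.9, 40.2, 87.2]
contact_force: [-0.1, -0.9, 0.9]
gripper_width: 55.7
grip_force: 0.0
```

```bash
python3 - <<'E'
from h import *
go((542,-15,12),87,40); p=pail()
p,d=imaging.read_camera("side");cv2.imwrite("pics/s5.png",cv2.resize(p[100:320,180:450,::-1],None,fx=2.7,fy=2.7))
P=cloud("side",d);q=P[(P[...,2]>24)&(P[...,2]<150)&(np.hypot(P[...,0]-542,P[...,1]+83)<82)]
print(len(q),np.round(np.hypot(q[:,0]-542,q[:,1]+83).mean(),1))
E
```

```text
t 12.15 [544.3 105.5  38.8] [-179.9   40.2   87.2] F [-0.1 -0.9  0.9] w 55.7
shift [-0.747  0.038  0.982] turn [0.    0.002 0.002]
pail [542.  -82.6] mid [541.6 -82.7] lid slope deg [-0.  0.] z 156.4 tube rect [550. -89.] 547
2779 77.2
```

View pics/s5.png

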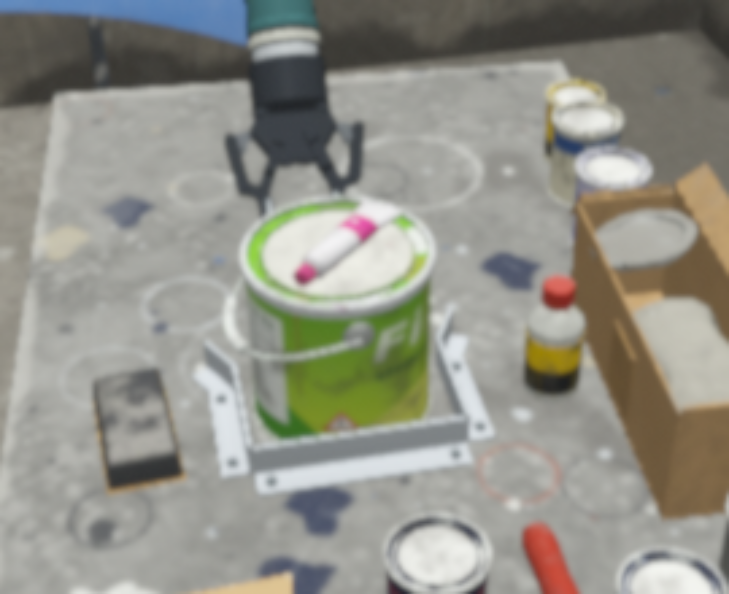

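The pail stands upright against the stop, with the tube on its lid at about (350,245). The gripper is clear behind it, and the block, bottle and tin stand where they were.

```bash
python3 -c "
from h import *
print(ctrl.job_done())"
```

```text
the job is handed in; nothing more can be done
None
```

The pail was slid upright into the bay and stopped against the end stop at about 12 s of the 54 s; the tube is still on the lid, the tin, bottle and block look unmoved, the gripper is clear, and the job is handed in (no verdict was returned).

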